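# Let the bench reel back to the red tooth

## Task

The spring reel on the leather bench is wound up and held by its brass pawl. Feel for the orange button on the pawl's tail and press it gently, never harder than 15 N, to lift the pawl clear; let the drum run back until the red tooth is the next to come round, then let the pawl drop so that it catches the red tooth and holds the drum there. Do not let the drum run past the red tooth, and leave the jar, the spool and the screwdriver where they are.

Things in the scene. Friction and masses are not known exactly. Their poses are not given: they have to be found in the camera images.
- reel: Green bench reel bolted to the table, turned by up to 0.5 rad either way: base plate 260 x 250 x 12 mm, origin at its underside's centre, y along the drum's axle, z up. Axle at x +40, z 85 mm. Drum between two cheeks; a crank with a black knob outside the +y cheek turns with it (within 75 mm of the axle, y 115 to 175 mm). Over 15 N of push damages the reel.
- wheel_mid (a point): Centre of the steel ratchet wheel, on the axle at the reel's -y end: 12 saw teeth, one of them painted red, tip radius 50, root radius 40, 14 mm thick. The pawl's nose rests in it near its top. When the pawl is let go between two teeth it lands on a tooth's sloping back, slides down as the drum turns and catches the next tooth.
- pawl_pivot (a point): Fixed pivot of the brass pawl, axis along the reel's y. The nose lies 59 mm to +x, the tail reaches 80 mm to -x with the button 68 mm from the pivot. A spring returns the pawl. Working it loose under load takes 3 to 7 N down on the button, holding it up 3 to 5 N; on its rigid stop the force rises steeply.
- button_spot (a point): Point fixed to the reel on the vertical line of the orange thumb button, a flat disc of 28 mm diameter on the pawl's tail. The button is screwed in differently every time, unmeasured: its top lies up to 14 mm above or below this point (pawl seated). Pressed down, the nose starts to slip after 6 mm, is clear of all teeth from 11 mm, and its stop comes at 13 mm. Space around is free.
- drum (a joint): Turn of drum and wheel, rad: 0 with the pawl holding the red tooth, positive wound up, 0.524 a tooth. It starts by settling on a tooth within 3 s, 2 to 5 teeth before the red one. With the pawl lifted a spring turns it back (reading falls, wheel's top moves to the pawl) at a governed 0.2 to 0.3 rad/s. To catch the red tooth let the pawl go at a reading of 0.4 to 0.1.
- rivet_jar: Loose amber jar with a red cap, 64 mm wide, 75 mm high, origin under its centre. A bystander.
- thread_spool: Loose yellow thread spool, standing, 44 mm wide, 50 mm high, origin under its centre. A bystander.
- screwdriver: Loose screwdriver with a red handle, lying on the table about 200 mm long along its x. A bystander.

How it is judged (in metres and radians):
On the way, in this order (a step that is already met when the one before it is completed fails the run):
1. the pawl is held up by the robot and the drum runs back (velocity of joint drum below -0.08 rad/s and contact force between the fingers and reel above 1 N), for 0.3 s.
2. the pawl has caught the red tooth and the drum stands still (value of joint drum between -0.1 and 0.1 rad and velocity of joint drum between -0.02 and 0.02 rad/s), for 0.3 s.
At the end, for the whole second after the job is handed in: The drum stands still, held by the pawl on the red tooth (drum reading within 0.1 rad of 0), the robot clear of the reel (all of step 2); the robot touches nothing.
It fails at once if more than 15 N on the reel or its pawl (contact force between any of the fingers, the arm and reel above 15 N).
It fails at once if the drum runs back past the red tooth (value of joint drum below -0.2 rad).
It fails at once if a bystander is moved by more than 20 mm (distance of any of rivet_jar, thread_spool, screwdriver from where it was at the start of the episode above 0.02 m).
It also fails if it takes over 64 s, if anything falls off the work surface, if the arm or the gripper's body presses on something with over 40 N, if the wrist force passes 120 N, or if a joint passes its speed limit or range.

## Robot

A 6-joint arm with a two-finger parallel gripper is mounted at the origin on the work surface. World frame = base frame: x ahead of the robot, y to its left, z up, the work surface at z = 0. Lengths are in mm, angles in rad, forces in N, time in s.
With the tool pointing down it reaches from about 400 to 925 mm from the base axis. Payload 3.4 kg.
Tool frame: the origin (TCP) lies midway between the tips of the shut fingers; the grasp point (between the pads) lies 19 mm behind it; y points along the fingers, z is the direction in which the jaws open and shut, and the axes are right-handed (so a half turn about y gives the same grasp; the last joint's range is limited). The gripper opens to 85 mm and grips with 20 to 120 N. Pads are 22 mm wide; open, the fingers measure 114 mm over their backs; the gripper's body (76 mm by 85 mm) begins 54 mm behind the grasp point. The pads swing forward as they close: fully open they stand 13 mm farther back than shut.
Start: joints at [-1.27, 0.307, 1.506, -0, 1.328, -0.073], TCP at [210.476, -535.099, 231.305] pointing down, gripper open.
Joint ranges: [-3.12, 3.12], [-1.05, 2.28], [0.14, 2.33], [-1.42, 4.57], [0.1, 2.73], [-2.68, 2.68]. Speed limits (rad/s): [2.57, 2.57, 3.14, 3.14, 3.14, 3.14].

## Interface

Orientations are given as a 3x3 rotation matrix whose columns are the frame's x, y, z axes.
In Python, from cell import ctrl gives the robot as it stands. The module is installed in compiled form; this text tells all that it offers.
- The arm moves only by the shell command python3 -m inch 'ROWS' [FORCE]. ROWS is JSON, a list of rows, each an object with "travel": the shift along the tool's x, y, z in mm, a list of three; "dr": the turn, a rotation vector about the tool's x, y, z in degrees, a list of three; "hand": the gripper command: -1 is fully open, 1 is shut, values between are in proportion. In form: [{"travel": [x, y, z], "dr": [wx, wy, wz], "hand": hand}, ...]. A call has exactly 8 rows; each row shifts and turns the pose as measured when the row begins, along the tool's axes as they then stand; what a row does not reach is not made up. A row lasts 1/12 s, in which the tool goes at most 41.7 mm and 7.16 degrees, less where a joint would pass 70% of its speed; a pose out of reach is approached as far as the arm can. A call with a gripper value outside its range is refused whole. The fingers move at their own pace and stop on an object; FORCE is the grip in N (left out, the last holds). Time passes only in rows, so rows that do not move let the fingers close, or fill a call up. It gives the time, the measured TCP pose, the force and the opening at its end, in the units of the state.
- ctrl.read_state(): the state, without advancing time (a new reading comes with each control period).
- ctrl.read_camera(name): name is "scene" or "top" or "wrist"; returns a dict with "image" (480x640x3 uint8, red, green, blue), "fx", "fy", "cx", "cy" (pixels), "k1" (the pictures are not rectified: a ray, as slopes to the right and down, at radius r is drawn at 1 + k1 r^2 times it, then the intrinsics apply), "eye" and "rotation" of the camera in the world. Camera axes: x right, y down, z forward; pixel columns grow to the right and rows downward; lengths in mm; the calibration is good to about 2 mm. A picture is of the moment at which its call begins. There is no depth.
- ctrl.finish_job(): hands the job in, once; it reports no verdict.
Trained networks look in a picture, given as the dict that the camera call returned (one of the last four; its "shot" number tells which), for a name from the list of things; names that differ only in an ending like _2 or _b are one class to them, and where a whole thing is asked for, a point or a joint stands for the part that bears it (a point fixed in the world has none). Each returns a list of dicts, best first, with "conf" (0 to 1); they miss things now and then, are a little off and sometimes report something else, mostly with a low value. They report only what shows in the picture. A call takes as long as a camera call.
- ctrl.recognise(name, picture): "centre" ([x, y, z] in mm, in world coordinates, good to about 4 mm: the middle of the surface that is visible of it).
The state is a dict: "t": time; "q": joint angles; "joint_velocities": joint speeds; "tau": joint torques, N m; "eef_pos": TCP position; "eef_rot": TCP orientation; "wrist_force": force on the tool from outside, world axes, zero at the start; "ft_torque": the same for the moment, N m; "width": finger opening in mm.
Only numpy, scipy, OpenCV 4.12 (cv2) and the standard library are available. Lean on these libraries where they do the work, as an engineer would, in place of code of your own. Each camera call takes 0.05 s, during which the arm holds its last target. There are 200 camera calls.

## Working session

There is one attempt and no reset: what is moved stays moved. The work goes in short steps, Python scripts to look and compute and a shell command to move; the robot and the scene stay as the last step left them, time stands still between calls to the robot, and variables do not carry over. Pictures are saved under pics/ and viewed, about 8 in all and at most 12, crops included, and the job is handed in when it is done.

```bash
mkdir -p pics
python3 - <<'E'
from cell import ctrl
import cv2,numpy as np
s=ctrl.read_state()
print(s['t'],s['eef_pos'],np.round(s['eef_rot'],3).tolist(),s['wrist_force'],s['width'])
ims=[]
for c in ['scene','top','wrist']:
    p=ctrl.read_camera(c)
    print(c,p['fx'],p['cx'],p['cy'],p['k1'],np.round(p['eye'],1),np.round(p['rotation'],3).tolist())
    for n in ['reel','wheel_mid','pawl_pivot','button_spot','drum','rivet_jar','thread_spool','screwdriver']:
        r=ctrl.recognise(n,p)
        print(n,[(np.round(d['centre'],1).tolist(),round(d['conf'],2)) for d in r[:2]])
    cv2.imwrite(f'pics/{c}0.png',p['image'][:,:,::-1])
print(ctrl.read_state()['t'])
E
```

```text
0.0 [ 210.25087266 -534.40913308  230.38664822] [[-0.931, -0.001, 0.366], [-0.366, 0.002, -0.931], [-0.0, -1.0, -0.002]] [ 1.53931541 -0.51482747  1.47454756] 85.28399373307744
scene 582.6501290084597 326.6877389716375 237.9851102343454 0.03905544223342251 [1464.6  353.1  797.3] [[-0.329, 0.566, -0.756], [0.944, 0.183, -0.273], [-0.016, -0.804, -0.594]]
reel [([683.4, -70.7, 14.5], 0.63)]
wheel_mid [([685.6, -72.7, 14.5], 0.62)]
pawl_pivot [([686.3, -73.9, 9.6], 0.73)]
button_spot [([687.8, -70.1, 13.3], 0.81)]
drum [([688.9, -67.9, 97.7], 0.68)]
rivet_jar [([606.6, 166.2, 45.9], 0.98)]
thread_spool [([697.2, -304.5, 36.8], 0.59)]
screwdriver [([478.2, -153.8, 18.3], 0.63)]
top 612.4794004089174 315.5079691011649 235.03555347663996 0.011957002676694523 [ 533.2   49.4 1245.8] [[-0.011, -0.998, 0.054], [-1.0, 0.011, -0.001], [0.0, -0.054, -0.999]]
reel [([626.9, -86.3, 14.6], 0.63)]
wheel_mid [([629.0, -82.9, 14.3], 0.93)]
pawl_pivot [([624.7, -80.7, 12.1], 0.7)]
button_spot [([627.4, -85.8, 12.6], 0.67)]
drum [([663.1, -67.4, 107.9], 0.83)]
rivet_jar [([582.0, 157.0, 74.9], 0.94)]
thread_spool [([684.8, -306.5, 48.7], 0.57)]
screwdriver []
wrist 363.16333628303175 319.7526847584302 238.3347736501353 -0.07582875553435041 [ 273.  -511.2  373.3] [[0.366, -0.896, -0.252], [-0.931, -0.352, -0.098], [-0.001, 0.27, -0.963]]
reel []
wheel_mid []
pawl_pivot []
button_spot []
drum []
rivet_jar []
thread_spool []
screwdriver []
1.35
```

Run:
```python
import cv2
for c,(x,y,w,h) in {'scene':(120,140,320,240),'top':(280,80,240,180)}.items():
    i=cv2.imread(f'pics/{c}0.png')[y:y+h,x:x+w]
    cv2.imwrite(f'pics/{c}0c.png',cv2.resize(i,(800,600),interpolation=cv2.INTER_CUBIC))
```

```text
(no output)
```

View pics/scene0c.png

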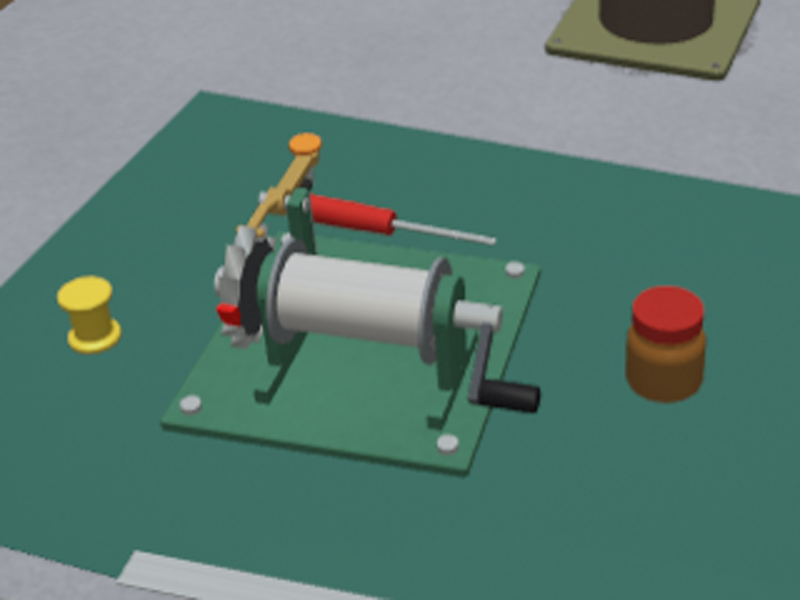

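View pics/top0c.png

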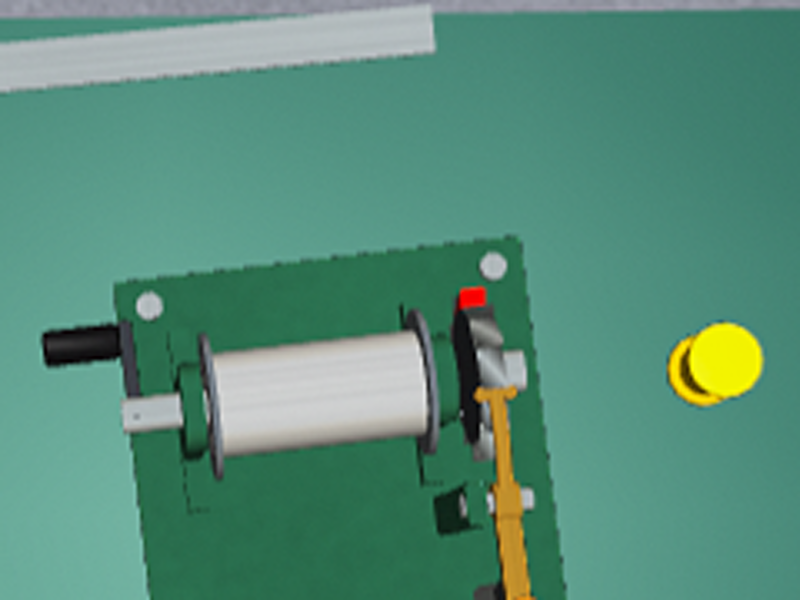

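```bash
cat > h.py <<'E'
from cell import ctrl
import cv2,numpy as np
def ray(p,uv):
    K=np.array([[p['fx'],0,p['cx']],[0,p['fy'],p['cy']],[0,0,1]])
    n=cv2.undistortPoints(np.array([[uv]],float),K,np.array([p['k1'],0,0,0,0.]))[0,0]
    d=np.array(p['rotation'])@[n[0],n[1],1]; return np.array(p['eye']),d/np.linalg.norm(d)
def proj(p,X):
    K=np.array([[p['fx'],0,p['cx']],[0,p['fy'],p['cy']],[0,0,1]])
    c=np.array(p['rotation']).T@(np.array(X)-p['eye']); 
    return cv2.projectPoints(c.reshape(1,1,3),np.zeros(3),np.zeros(3),K,np.array([p['k1'],0,0,0,0.]))[0][0,0]
def tri(rs):
    A=sum(np.eye(3)-np.outer(d,d) for e,d in rs); b=sum((np.eye(3)-np.outer(d,d))@e for e,d in rs)
    X=np.linalg.solve(A,b); return X,[round(float(np.linalg.norm(np.cross(X-e,d))),2) for e,d in rs]
def onz(r,z): e,d=r; return e+d*(z-e[2])/d[2]
def blobs(im,lo,hi,amin=8):
    m=cv2.inRange(cv2.cvtColor(im,cv2.COLOR_RGB2HSV_FULL if 0 else cv2.COLOR_RGB2HSV),np.array(lo),np.array(hi))
    n,l,s,c=cv2.connectedComponentsWithStats(m)
    return [(int(s[i,4]),s[i,:4].tolist(),np.round(c[i],1).tolist()) for i in range(1,n) if s[i,4]>=amin]
E
python3 - <<'E'
from h import *
for c in ['scene','top']:
    p=ctrl.read_camera(c); im=p['image']
    print(c,'orange',blobs(im,(9,190,180),(16,255,255)),'\n red',blobs(im,(0,200,150),(4,255,255),5)+blobs(im,(176,200,150),(180,255,255),5))
    cv2.imwrite(f'pics/{c}1.png',im[:,:,::-1])
    # green bolts/ corners clicked from crops (first pictures)
    px=({'scene':[(163,425),(467,471),(540,267)],'top':[(115,284),(521,237)]})[c]
    for u,v in px:
        uv=(120+u*.4,140+v*.4) if c=='scene' else (280+u*.3,80+v*.3)
        print(np.round(onz(ray(p,uv),12),1))
i=cv2.imread('pics/top1.png')[120:300,340:580]
cv2.imwrite('pics/top1c.png',cv2.resize(i,(800,600),interpolation=cv2.INTER_CUBIC))
print(ctrl.read_state()['t'])
E
```

```text
scene orange [] 
 red [(22, [607, 136, 9, 4], [610.8, 137.2]), (56, [246, 223, 29, 8], [258.2, 226.3]), (17, [207, 262, 8, 3], [210.4, 263.1])]
[ 773.2 -192.6   12. ]
[745.8  50.4  12. ]
[489.8  22.7  12. ]
top orange [] 
 red [(40, [418, 166, 8, 7], [421.2, 168.9]), (643, [242, 227, 29, 29], [255.7, 240.9]), (535, [405, 292, 50, 12], [429.6, 297.9])]
[741.9  48.8  12. ]
[ 768.1 -198.9   12. ]
1.45
```

View pics/top1c.png

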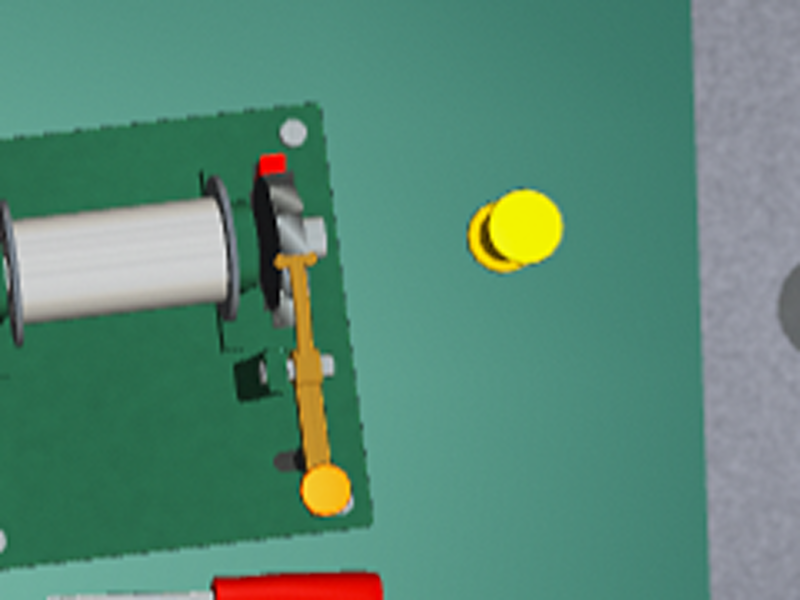

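Run:
```python
from h import *
P={c:ctrl.read_camera(c) for c in ['scene','top']}
def T(a,b): return tri([ray(P['scene'],a),ray(P['top'],b)])
B,e=T((242,197.2),(437.8,267)); print('button',B,e)
R,e2=T((210.6,264.5),(421.3,168.9)); print('red',R,e2)
yaw=0.107;ex=np.array([np.cos(yaw),np.sin(yaw),0]);ey=np.array([-ex[1],ex[0],0]);O=np.array([628,-86.9,0])
for n,X in [('b',B),('r',R)]: print(n,'reel',ex@(X-O),ey@(X-O),X[2])
for c,p in P.items():
    im=p['image']; h=cv2.cvtColor(im,cv2.COLOR_RGB2HSV)
    for u,v in [(242,197),(238,198)] if c=='scene' else [(438,267),(434,255)]: print(c,h[v,u])
r=ex@(R-O)-40; print('ang from top, deg',np.degrees(np.arctan2(r,R[2]-85)),np.hypot(r,R[2]-85))
s=ctrl.read_state(); M=np.array(s['eef_rot']); print(s['t'],'tcp to btn in tool',M.T@(B-s['eef_pos']))
```

```text
button [ 533.04948462 -173.45646628  130.2617147 ] [0.13, 0.13]
red [ 718.97772699 -153.68389823   93.92563617] [0.38, 0.38]
b reel -103.6513689789989 -75.9211165217449 130.26171470141261
r reel 83.32517229690153 -76.11801056282985 93.92563616946418
scene [ 16 189 228]
scene [ 16 187 228]
top [ 23 221 245]
top [ 20 200 195]
ang from top, deg 78.35907411259754 44.23502611716027
1.55 tcp to btn in tool [-432.56745022  101.04669777 -218.42174328]
```

```bash
python3 -m inch '[{"travel":[-36,0,-18],"dr":[0,0,0],"hand":1},{"travel":[-36,0,-18],"dr":[0,0,0],"hand":1},{"travel":[-36,0,-18],"dr":[0,0,0],"hand":1},{"travel":[-36,0,-18],"dr":[0,0,0],"hand":1},{"travel":[-36,0,-18],"dr":[0,0,0],"hand":1},{"travel":[-36,0,-18],"dr":[0,0,0],"hand":1},{"travel":[-36,0,-18],"dr":[0,0,0],"hand":1},{"travel":[-36,0,-18],"dr":[0,0,0],"hand":1}]' 30
cat >> h.py <<'E'
def off(T=(533.0,-173.5,130.3)):
    s=ctrl.read_state(); M=np.array(s['eef_rot']); print('t',round(s['t'],2),'tcp',np.round(s['eef_pos'],1),'to btn in tool',np.round(M.T@(np.array(T)-s['eef_pos']),1),'F',np.round(s['wrist_force'],2),'w',round(s['width'],1)); print(np.round(M,3).tolist())
E
python3 -c "from h import *;off()"
```

```text
t: 2.22
eef_pos: [429.3, -297.6, 230.2]
eef_rot: [[-0.937, 0.0, 0.351], [-0.351, -0.008, -0.936], [0.003, -1.0, 0.008]]
wrist_force: [-0.5, -1.5, 0.6]
width: 0.0
t 2.22 tcp [ 429.3 -297.6  230.2] to btn in tool [-140.9   99.   -80.6] F [-0.46 -1.52  0.55] w 0.0
[[-0.937, 0.0, 0.351], [-0.351, -0.008, -0.936], [0.003, -1.0, 0.008]]
```

```bash
python3 -m inch '[{"travel":[-28,0,-16],"dr":[0,0,0],"hand":1},{"travel":[-28,0,-16],"dr":[0,0,0],"hand":1},{"travel":[-28,0,-16],"dr":[0,0,0],"hand":1},{"travel":[-28,0,-16],"dr":[0,0,0],"hand":1},{"travel":[-28,15,-16],"dr":[0,0,0],"hand":1},{"travel":[0,20,0],"dr":[0,0,0],"hand":1},{"travel":[0,15,0],"dr":[0,0,0],"hand":1},{"travel":[0,0,0],"dr":[0,0,0],"hand":1}]'
python3 - <<'E'
from h import *
off()
P={c:ctrl.read_camera(c) for c in ['scene','top']}
for c,p in P.items():
    print(c,blobs(p['image'],(0,200,150),(4,255,255),5))
p=P['top']
X=onz(ray(p,(428.5,198)),128);yaw=.107
print('nose reel x',(X-[628,-86.9,0])@[np.cos(yaw),np.sin(yaw),0])
i=cv2.resize(P['scene']['image'][170:290,160:320],(800,600),interpolation=cv2.INTER_CUBIC)
cv2.imwrite('pics/s2.png',i[:,:,::-1])
E
```

```text
t: 2.88
eef_pos: [546.0, -158.5, 180.7]
eef_rot: [[-0.932, 0.012, 0.362], [-0.362, -0.008, -0.932], [-0.008, -1.0, 0.012]]
wrist_force: [-1.3, 0.4, -0.4]
width: -0.0
t 2.88 tcp [ 546.  -158.5  180.7] to btn in tool [17.9 50.4  8.7] F [-1.35  0.43 -0.37] w -0.0
[[-0.932, 0.012, 0.362], [-0.362, -0.008, -0.932], [-0.008, -1.0, 0.012]]
scene [(19, [607, 136, 9, 4], [611.3, 137.7]), (50, [246, 223, 29, 8], [258.7, 226.8]), (17, [207, 262, 8, 3], [210.4, 263.1])]
top [(40, [418, 166, 8, 7], [421.2, 168.9]), (648, [242, 227, 29, 29], [255.8, 241.0]), (220, [405, 293, 22, 11], [415.2, 298.1])]
nose reel x 23.532695937352234
```

View pics/s2.png

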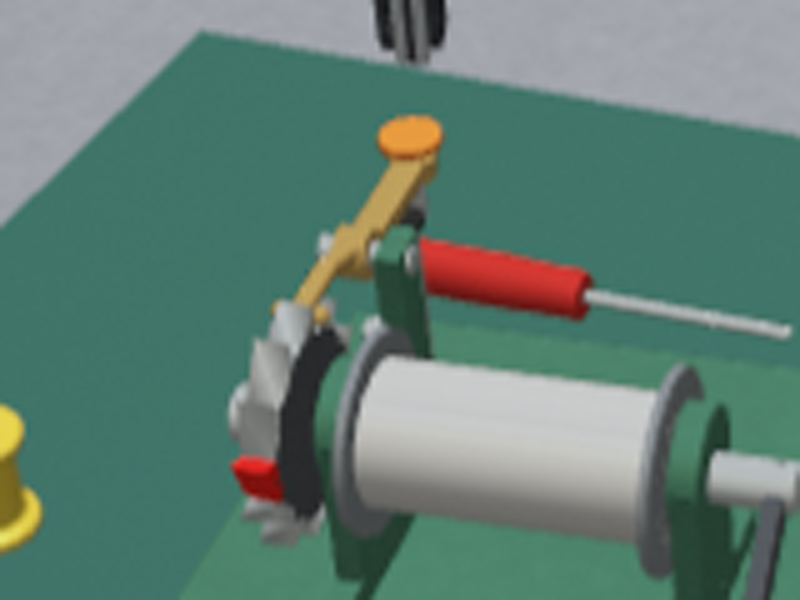

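```bash
python3 -m inch '[{"travel":[6,8,3],"dr":[0,0,0],"hand":1},{"travel":[6,8,3],"dr":[0,0,0],"hand":1},{"travel":[6,8,3],"dr":[0,0,0],"hand":1},{"travel":[0,8,0],"dr":[0,0,0],"hand":1},{"travel":[0,4,0],"dr":[0,0,0],"hand":1},{"travel":[0,0,0],"dr":[0,0,0],"hand":1},{"travel":[0,0,0],"dr":[0,0,0],"hand":1},{"travel":[0,0,0],"dr":[0,0,0],"hand":1}]'
cat >> h.py <<'E'
YAW=.107;O=np.array([628,-86.9,0]);EX=np.array([np.cos(YAW),np.sin(YAW),0]);EY=np.array([-EX[1],EX[0],0])
def plane_hit(r,y):
    e,d=r; k=(y-EY@(e-O))/(EY@d); X=e+k*d; return EX@(X-O)-40,X[2]-85
def knob(p,roi):
    x,y,w,h=roi; m=cv2.inRange(cv2.cvtColor(p['image'],cv2.COLOR_RGB2HSV),(0,0,0),(180,255,45)); q=np.zeros_like(m); q[y:y+h,x:x+w]=m[y:y+h,x:x+w]
    n,l,s,c=cv2.connectedComponentsWithStats(q); i=1+np.argmax(s[1:,4]) if n>1 else None
    return (None if i is None else (int(s[i,4]),c[i]))
def look():
    P={c:ctrl.read_camera(c) for c in ['scene','top']}; out=[round(ctrl.read_state()['t'],2)]
    ks={}
    for c,r in [('scene',(270,180,100,160)),('top',(275,110,70,150))]:
        k=knob(P[c],r); ks[c]=k; out.append((c,'knob',k and (k[0],np.round(k[1],1).tolist())))
        rb=[b for b in blobs(P[c]['image'],(0,180,110),(5,255,255),4) if (b[1][0]<244 and b[1][0]>190 if c=='scene' else 400<b[1][0]<450 and b[1][1]<285)]
        out.append(('red',rb))
        for b in rb:
            uv=b[2]
    if all(ks.values()):
        X,e=tri([ray(P[c],ks[c][1]) for c in ks]); x,z=EX@(X-O)-40,X[2]-85
        out.append(('knob xyz',round(x),round(EY@(X-O)),round(z),'ang',round(float(np.arctan2(x,z)),3),'r',round(float(np.hypot(x,z)),1),e))
    rs=[]
    for a in (out[2][1],):
        for b in a:
            t=[q for q in out[4][1]]
            for q in t:
                X,e=tri([ray(P['scene'],b[2]),ray(P['top'],q[2])]); x,z=EX@(X-O)-40,X[2]-85
                rs.append(('red ang',round(float(np.arctan2(x,z)),3),'r',round(float(np.hypot(x,z)),1),round(float(EY@(X-O))),e[0]))
    out.append(rs)
    print(*out,sep='\n'); return P
E
python3 -c "from h import *;off();look()"
```

```text
t: 3.65
eef_pos: [532.1, -181.3, 147.1]
eef_rot: [[-0.935, 0.02, 0.354], [-0.355, -0.013, -0.935], [-0.014, -1.0, 0.019]]
wrist_force: [0.4, 0.8, -0.5]
width: -0.0
t 3.65 tcp [ 532.1 -181.3  147.1] to btn in tool [-3.4 16.7 -7.3] F [ 0.44  0.83 -0.54] w -0.0
[[-0.935, 0.02, 0.354], [-0.355, -0.013, -0.935], [-0.014, -1.0, 0.019]]
3.75
('scene', 'knob', (174, [322.5, 298.7]))
('red', [(52, [207, 262, 9, 8], [211.3, 265.2])])
('top', 'knob', (187, [305.1, 183.1]))
('red', [(44, [418, 166, 8, 7], [421.4, 168.8])])
('knob xyz', 48, 145, -33, 'ang', 2.171, 'r', 58.4, [0.58, 0.58])
[('red ang', 1.401, 'r', 44.1, -76, 0.47)]
```

```bash
python3 -m inch '[{"travel":[-2,3,-4],"dr":[0.5,0,-0.5],"hand":1},{"travel":[-1,3,-3],"dr":[0.5,0,-0.5],"hand":1},{"travel":[0,2,0],"dr":[0,0,0],"hand":1},{"travel":[0,2,0],"dr":[0,0,0],"hand":1},{"travel":[0,1,0],"dr":[0,0,0],"hand":1},{"travel":[0,0,0],"dr":[0,0,0],"hand":1},{"travel":[0,0,0],"dr":[0,0,0],"hand":1},{"travel":[0,0,0],"dr":[0,0,0],"hand":1}]'
python3 -c "
from h import *;off()
F=[]
for _ in range(6): ctrl.read_camera('top'); s=ctrl.read_state(); F.append(np.r_[s['wrist_force'],s['eef_pos'][2]])
print(np.round(F,2))"
```

```text
t: 4.42
eef_pos: [534.3, -171.8, 135.9]
eef_rot: [[-0.934, 0.011, 0.357], [-0.357, -0.039, -0.933], [0.004, -0.999, 0.04]]
wrist_force: [-0.5, -0.1, -0.4]
width: 0.1
t 4.42 tcp [ 534.3 -171.8  135.9] to btn in tool [1.8 5.6 0.9] F [-0.53 -0.09 -0.39] w 0.1
[[-0.934, 0.011, 0.357], [-0.357, -0.039, -0.933], [0.004, -0.999, 0.04]]
[[ 8.2000e-01  3.5000e-01 -9.5000e-01  1.3591e+02]
 [-1.9000e-01  2.4000e-01  4.1000e-01  1.3594e+02]
 [-3.3000e-01  6.6000e-01 -4.0000e-02  1.3602e+02]
 [-1.8000e-01 -3.2000e-01 -2.3000e-01  1.3601e+02]
 [-5.5000e-01  3.9000e-01 -2.8000e-01  1.3602e+02]
 [ 1.7000e-01  1.1700e+00  7.0000e-02  1.3602e+02]]
```

```bash
python3 -m inch '[{"travel":[1,1,0],"dr":[-0.8,0,0],"hand":1},{"travel":[1,0.5,0],"dr":[-0.8,0,0],"hand":1},{"travel":[0,1,0],"dr":[0,0,0],"hand":1},{"travel":[0,0,0],"dr":[0,0,0],"hand":1},{"travel":[0,0,0],"dr":[0,0,0],"hand":1},{"travel":[0,0,0],"dr":[0,0,0],"hand":1},{"travel":[0,0,0],"dr":[0,0,0],"hand":1},{"travel":[0,0,0],"dr":[0,0,0],"hand":1}]'
python3 -c "
from h import *;off()
F=[]
for _ in range(3): ctrl.read_camera('top'); s=ctrl.read_state(); F.append(np.r_[s['wrist_force'],s['eef_pos'][2]])
print(np.round(F,2))"
```

```text
t: 5.38
eef_pos: [532.3, -173.4, 133.3]
eef_rot: [[-0.934, 0.0, 0.356], [-0.356, -0.01, -0.934], [0.003, -1.0, 0.009]]
wrist_force: [-0.2, 0.3, -0.8]
width: -0.0
t 5.38 tcp [ 532.3 -173.4  133.3] to btn in tool [-0.6  3.   0.3] F [-0.24  0.25 -0.77] w -0.0
[[-0.934, 0.0, 0.356], [-0.356, -0.01, -0.934], [0.003, -1.0, 0.009]]
[[-5.0000e-01 -7.2000e-01  3.3000e-01  1.3330e+02]
 [ 5.0000e-01  5.1000e-01 -1.7000e-01  1.3333e+02]
 [ 4.0000e-02 -8.1000e-01 -7.0000e-02  1.3332e+02]]
```

Well centred. Creep down 0.5 mm at a time.

```bash
cat >> h.py <<'E'
def feel(n=3):
    F=[]
    for _ in range(n): ctrl.read_camera('top'); s=ctrl.read_state(); F.append(np.r_[s['wrist_force'],s['eef_pos'][2],s['tau'][1:3]])
    print(round(s['t'],2),'mean F,z,tau',np.round(np.mean(F,0),2))
E
python3 -c "from h import *;feel()"
python3 -m inch '[{"travel":[0,0.7,0],"dr":[0,0,0],"hand":1},{"travel":[0,0.7,0],"dr":[0,0,0],"hand":1},{"travel":[0,0.7,0],"dr":[0,0,0],"hand":1},{"travel":[0,0,0],"dr":[0,0,0],"hand":1},{"travel":[0,0,0],"dr":[0,0,0],"hand":1},{"travel":[0,0,0],"dr":[0,0,0],"hand":1},{"travel":[0,0,0],"dr":[0,0,0],"hand":1},{"travel":[0,0,0],"dr":[0,0,0],"hand":1}]' |tail -2
python3 -c "from h import *;feel()"
python3 -m inch '[{"travel":[0,0.7,0],"dr":[0,0,0],"hand":1},{"travel":[0,0.7,0],"dr":[0,0,0],"hand":1},{"travel":[0,0,0],"dr":[0,0,0],"hand":1},{"travel":[0,0,0],"dr":[0,0,0],"hand":1},{"travel":[0,0,0],"dr":[0,0,0],"hand":1},{"travel":[0,0,0],"dr":[0,0,0],"hand":1},{"travel":[0,0,0],"dr":[0,0,0],"hand":1},{"travel":[0,0,0],"dr":[0,0,0],"hand":1}]' |tail -2
python3 -c "from h import *;feel()"
```

```text
5.68 mean F,z,tau [-8.0000e-02  4.0000e-01 -1.7000e-01  1.3334e+02 -4.6280e+01 -2.1330e+01]
wrist_force: [-0.4, -0.2, 1.1]
width: 0.1
6.5 mean F,z,tau [-3.4000e-01  9.0000e-02  1.0400e+00  1.3169e+02 -4.5820e+01 -2.1110e+01]
wrist_force: [-1.5, -0.5, 1.7]
width: 0.3
7.32 mean F,z,tau [ -1.01   0.3    2.79 131.19 -44.7  -20.88]
```

```bash
python3 -m inch '[{"travel":[0,1,0],"dr":[0,0,0],"hand":1},{"travel":[0,1,0],"dr":[0,0,0],"hand":1},{"travel":[0,1,0],"dr":[0,0,0],"hand":1},{"travel":[0,0,0],"dr":[0,0,0],"hand":1},{"travel":[0,0,0],"dr":[0,0,0],"hand":1},{"travel":[0,0,0],"dr":[0,0,0],"hand":1},{"travel":[0,0,0],"dr":[0,0,0],"hand":1},{"travel":[0,0,0],"dr":[0,0,0],"hand":1}]' |tail -2
python3 -c "from h import *;feel(2)"
python3 -m inch '[{"travel":[0,1,0],"dr":[0,0,0],"hand":1},{"travel":[0,1,0],"dr":[0,0,0],"hand":1},{"travel":[0,0,0],"dr":[0,0,0],"hand":1},{"travel":[0,0,0],"dr":[0,0,0],"hand":1},{"travel":[0,0,0],"dr":[0,0,0],"hand":1},{"travel":[0,0,0],"dr":[0,0,0],"hand":1},{"travel":[0,0,0],"dr":[0,0,0],"hand":1},{"travel":[0,0,0],"dr":[0,0,0],"hand":1}]' |tail -2
python3 -c "from h import *;feel(2);look();off()"
```

```text
wrist_force: [-1.6, 0.6, 3.2]
width: -0.2
8.08 mean F,z,tau [ -1.77   0.48   3.74 128.63 -44.47 -20.76]
wrist_force: [-2.0, 0.6, 4.3]
width: -0.4
8.85 mean F,z,tau [ -1.34   0.56   4.38 126.65 -44.19 -20.69]
8.95
('scene', 'knob', (172, [322.5, 298.8]))
('red', [(49, [207, 262, 9, 8], [211.1, 265.3])])
('top', 'knob', (189, [305.0, 183.2]))
('red', [(43, [418, 166, 8, 7], [421.2, 168.7])])
('knob xyz', 48, 145, -33, 'ang', 2.175, 'r', 58.5, [0.79, 0.79])
[('red ang', 1.403, 'r', 44.4, -76, 0.17)]
t 8.95 tcp [ 531.5 -173.5  126.6] to btn in tool [-1.4 -3.7  0.5] F [-1.73  0.43  3.57] w 0.3
[[-0.934, 0.0, 0.356], [-0.356, -0.011, -0.934], [0.004, -1.0, 0.01]]
```

```bash
python3 -m inch '[{"travel":[0,1.2,0],"dr":[0,0,0],"hand":1},{"travel":[0,1.2,0],"dr":[0,0,0],"hand":1},{"travel":[0,1,0],"dr":[0,0,0],"hand":1},{"travel":[0,1,0],"dr":[0,0,0],"hand":1},{"travel":[0,1,0],"dr":[0,0,0],"hand":1},{"travel":[0,0.3,0],"dr":[0,0,0],"hand":1},{"travel":[0,0,0],"dr":[0,0,0],"hand":1},{"travel":[0,0,0],"dr":[0,0,0],"hand":1}]' |tail -2
python3 -c "from h import *;look();off()"
```

```text
wrist_force: [-2.8, -0.6, 3.6]
width: -0.2
9.72
('scene', 'knob', (142, [322.5, 299.0]))
('red', [(58, [207, 260, 9, 9], [211.1, 263.6])])
('top', 'knob', (167, [304.1, 180.9]))
('red', [(42, [418, 167, 8, 6], [421.4, 169.3])])
('knob xyz', 52, 147, -30, 'ang', 2.087, 'r', 60.2, [0.87, 0.87])
[('red ang', 1.329, 'r', 43.5, -76, 0.09)]
t 9.72 tcp [ 530.7 -173.7  119.7] to btn in tool [ -2.1 -10.6   0.8] F [-2.15  0.6   4.24] w 0.2
[[-0.934, -0.001, 0.357], [-0.357, -0.011, -0.934], [0.005, -1.0, 0.01]]
```

```bash
python3 -m inch '[{"travel":[0,0,0],"dr":[0,0,0],"hand":1},{"travel":[0,0,0],"dr":[0,0,0],"hand":1},{"travel":[0,0,0],"dr":[0,0,0],"hand":1},{"travel":[0,0,0],"dr":[0,0,0],"hand":1},{"travel":[0,0,0],"dr":[0,0,0],"hand":1},{"travel":[0,0,0],"dr":[0,0,0],"hand":1},{"travel":[0,0,0],"dr":[0,0,0],"hand":1},{"travel":[0,0,0],"dr":[0,0,0],"hand":1}]' |tail -2
python3 -c "from h import *;look();off()"
```

```text
wrist_force: [-1.9, 0.2, 4.4]
width: -0.2
10.48
('scene', 'knob', (169, [322.5, 296.4]))
('red', [(63, [207, 257, 8, 9], [210.9, 260.7])])
('top', 'knob', (196, [302.7, 178.4]))
('red', [(40, [419, 168, 8, 6], [422.5, 170.2])])
('knob xyz', 56, 148, -20, 'ang', 1.907, 'r', 59.6, [1.33, 1.33])
[('red ang', 1.201, 'r', 42.5, -76, 0.04)]
t 10.48 tcp [ 530.7 -173.6  120. ] to btn in tool [ -2.1 -10.3   0.8] F [-2.06  0.54  3.48] w -0.2
[[-0.934, -0.001, 0.357], [-0.357, -0.011, -0.934], [0.005, -1.0, 0.01]]
```

```bash
python3 -m inch '[{"travel":[0,0.2,0],"dr":[0,0,0],"hand":1},{"travel":[0,0,0],"dr":[0,0,0],"hand":1},{"travel":[0,0,0],"dr":[0,0,0],"hand":1},{"travel":[0,0,0],"dr":[0,0,0],"hand":1},{"travel":[0,0,0],"dr":[0,0,0],"hand":1},{"travel":[0,0,0],"dr":[0,0,0],"hand":1},{"travel":[0,0,0],"dr":[0,0,0],"hand":1},{"travel":[0,0,0],"dr":[0,0,0],"hand":1}]' |tail -2
python3 -c "from h import *;look();off()"
```

```text
wrist_force: [-1.8, -0.1, 3.5]
width: -0.2
11.25
('scene', 'knob', (191, [321.9, 292.9]))
('red', [(67, [207, 253, 8, 10], [210.8, 257.6])])
('top', 'knob', (224, [303.6, 176.5]))
('red', [(33, [420, 170, 8, 5], [423.5, 172.2])])
('knob xyz', 58, 147, -10, 'ang', 1.735, 'r', 58.6, [0.5, 0.5])
[('red ang', 1.07, 'r', 40.1, -77, 0.43)]
t 11.25 tcp [ 530.7 -173.7  119.7] to btn in tool [ -2.1 -10.6   0.8] F [-2.41 -0.58  3.13] w -0.1
[[-0.934, -0.001, 0.357], [-0.357, -0.011, -0.934], [0.005, -1.0, 0.01]]
```

```bash
python3 -m inch '[{"travel":[0,0,0],"dr":[0,0,0],"hand":1},{"travel":[0,0.1,0],"dr":[0,0,0],"hand":1},{"travel":[0,0,0],"dr":[0,0,0],"hand":1},{"travel":[0,0,0],"dr":[0,0,0],"hand":1},{"travel":[0,0,0],"dr":[0,0,0],"hand":1},{"travel":[0,0,0],"dr":[0,0,0],"hand":1},{"travel":[0,0,0],"dr":[0,0,0],"hand":1},{"travel":[0,0,0],"dr":[0,0,0],"hand":1}]' |tail -2
python3 -c "from h import *;look();off()"
```

```text
wrist_force: [-1.6, -0.4, 4.2]
width: -0.0
12.02
('scene', 'knob', (151, [321.4, 290.1]))
('red', [(76, [208, 249, 8, 11], [211.2, 254.1])])
('top', 'knob', (186, [303.7, 175.6]))
('red', [(38, [420, 172, 9, 5], [424.2, 173.8])])
('knob xyz', 59, 146, -2, 'ang', 1.609, 'r', 58.6, [0.69, 0.69])
[('red ang', 0.9, 'r', 40.0, -77, 0.5)]
t 12.02 tcp [ 530.7 -173.6  119.6] to btn in tool [ -2.1 -10.7   0.8] F [-1.35 -0.55  3.03] w -0.0
[[-0.934, -0.001, 0.357], [-0.357, -0.011, -0.934], [0.005, -1.0, 0.01]]
```

```bash
python3 -m inch '[{"travel":[0,0,0],"dr":[0,0,0],"hand":1},{"travel":[0,0.1,0],"dr":[0,0,0],"hand":1},{"travel":[0,0,0],"dr":[0,0,0],"hand":1},{"travel":[0,0,0],"dr":[0,0,0],"hand":1},{"travel":[0,0,0],"dr":[0,0,0],"hand":1},{"travel":[0,0,0],"dr":[0,0,0],"hand":1},{"travel":[0,-8,0],"dr":[0,0,0],"hand":1},{"travel":[0,-6,0],"dr":[0,0,0],"hand":1}]' |tail -2
python3 -c "from h import *;look();off()"
python3 -m inch '[{"travel":[0,0,0],"dr":[0,0,0],"hand":1},{"travel":[0,0,0],"dr":[0,0,0],"hand":1},{"travel":[0,0,0],"dr":[0,0,0],"hand":1},{"travel":[0,0,0],"dr":[0,0,0],"hand":1},{"travel":[0,0,0],"dr":[0,0,0],"hand":1},{"travel":[0,0,0],"dr":[0,0,0],"hand":1},{"travel":[0,0,0],"dr":[0,0,0],"hand":1},{"travel":[0,0,0],"dr":[0,0,0],"hand":1}]' |tail -2
python3 -c "from h import *;look();off()"
```

```text
wrist_force: [-0.8, -0.2, 0.2]
width: -0.2
12.78
('scene', 'knob', (159, [321.8, 286.3]))
('red', [(81, [209, 245, 8, 12], [212.0, 250.7])])
('top', 'knob', (201, [302.3, 175.3]))
('red', [(49, [420, 173, 10, 6], [424.6, 175.4])])
('knob xyz', 58, 148, 7, 'ang', 1.451, 'r', 58.6, [1.5, 1.5])
[('red ang', 0.736, 'r', 41.0, -77, 0.43)]
t 12.78 tcp [ 531.8 -173.7  133.7] to btn in tool [-1.2  3.4  0.2] F [-0.34 -0.82  0.71] w -0.1
[[-0.934, 0.0, 0.356], [-0.356, -0.011, -0.934], [0.004, -1.0, 0.011]]
wrist_force: [0.5, -0.4, 0.3]
width: 0.1
13.55
('scene', 'knob', (215, [321.6, 279.9]))
('red', [(83, [209, 241, 9, 13], [212.7, 246.8])])
('top', 'knob', (246, [303.3, 175.7]))
('red', [(61, [421, 174, 10, 9], [425.1, 178.0])])
('knob xyz', 55, 147, 20, 'ang', 1.23, 'r', 58.5, [1.01, 1.01])
[('red ang', 0.553, 'r', 42.0, -76, 0.81)]
t 13.55 tcp [ 531.1 -173.2  132.7] to btn in tool [-1.7  2.4  1. ] F [-0.24 -0.24  0.43] w 0.0
[[-0.934, -0.001, 0.356], [-0.356, -0.01, -0.934], [0.005, -1.0, 0.009]]
```

```bash
python3 -m inch '[{"travel":[0,0,0],"dr":[0,0,0],"hand":1},{"travel":[0,0,0],"dr":[0,0,0],"hand":1},{"travel":[0,0,0],"dr":[0,0,0],"hand":1},{"travel":[0,0,0],"dr":[0,0,0],"hand":1},{"travel":[0,0,0],"dr":[0,0,0],"hand":1},{"travel":[0,0,0],"dr":[0,0,0],"hand":1},{"travel":[0,0,0],"dr":[0,0,0],"hand":1},{"travel":[0,0,0],"dr":[0,0,0],"hand":1}]' |tail -2
python3 -c "from h import *;look();off()"
python3 -m inch '[{"travel":[0,0,0],"dr":[0,0,0],"hand":1},{"travel":[0,0,0],"dr":[0,0,0],"hand":1},{"travel":[0,0,0],"dr":[0,0,0],"hand":1},{"travel":[0,0,0],"dr":[0,0,0],"hand":1},{"travel":[0,0,0],"dr":[0,0,0],"hand":1},{"travel":[0,0,0],"dr":[0,0,0],"hand":1},{"travel":[0,0,0],"dr":[0,0,0],"hand":1},{"travel":[0,0,0],"dr":[0,0,0],"hand":1}]' |tail -2
python3 -c "from h import *
P=look();off()
i=cv2.resize(P['scene']['image'][190:290,180:280],(600,600),interpolation=cv2.INTER_CUBIC)
cv2.imwrite('pics/s3.png',i[:,:,::-1])"
```

```text
wrist_force: [0.2, 0.4, -0.9]
width: -0.1
14.32
('scene', 'knob', (183, [320.9, 276.7]))
('red', [(83, [210, 238, 9, 13], [213.4, 244.1])])
('top', 'knob', (219, [304.1, 176.5]))
('red', [(66, [421, 176, 10, 8], [425.5, 179.5])])
('knob xyz', 53, 145, 25, 'ang', 1.13, 'r', 58.2, [1.17, 1.17])
[('red ang', 0.438, 'r', 43.9, -76, 0.71)]
t 14.32 tcp [ 531.1 -173.2  132.7] to btn in tool [-1.6  2.4  0.9] F [0.28 0.04 0.51] w 0.0
[[-0.934, -0.001, 0.356], [-0.356, -0.01, -0.934], [0.005, -1.0, 0.009]]
wrist_force: [-0.2, -0.1, -0.5]
width: -0.2
15.08
('scene', 'knob', (171, [320.7, 277.0]))
('red', [(84, [210, 238, 9, 13], [213.5, 244.2])])
('top', 'knob', (216, [304.1, 176.6]))
('red', [(66, [421, 176, 10, 8], [425.5, 179.5])])
('knob xyz', 53, 145, 24, 'ang', 1.141, 'r', 58.1, [1.38, 1.38])
[('red ang', 0.44, 'r', 43.7, -76, 0.6)]
t 15.08 tcp [ 531.2 -173.2  132.8] to btn in tool [-1.6  2.5  0.9] F [ 0.91 -0.26 -0.26] w -0.0
[[-0.934, -0.001, 0.356], [-0.356, -0.01, -0.934], [0.005, -1.0, 0.009]]
```

View pics/s3.png

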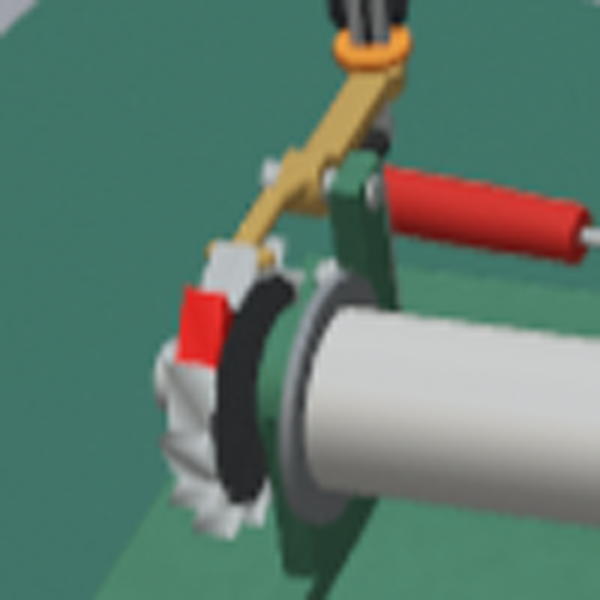

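```bash
python3 -m inch '[{"travel":[0,1,0],"dr":[0,0,0],"hand":1},{"travel":[0,1,0],"dr":[0,0,0],"hand":1},{"travel":[0,1,0],"dr":[0,0,0],"hand":1},{"travel":[0,1,0],"dr":[0,0,0],"hand":1},{"travel":[0,1,0],"dr":[0,0,0],"hand":1},{"travel":[0,1,0],"dr":[0,0,0],"hand":1},{"travel":[0,0,0],"dr":[0,0,0],"hand":1},{"travel":[0,0,0],"dr":[0,0,0],"hand":1}]' |tail -2
python3 -c "from h import *;look();off()"
```

```text
wrist_force: [-1.7, -0.4, 4.4]
width: 0.1
15.85
('scene', 'knob', (184, [321.1, 276.9]))
('red', [(83, [210, 239, 8, 12], [213.4, 244.3])])
('top', 'knob', (217, [304.2, 176.5]))
('red', [(66, [421, 176, 10, 8], [425.5, 179.5])])
('knob xyz', 53, 145, 25, 'ang', 1.135, 'r', 58.1, [0.98, 0.98])
[('red ang', 0.444, 'r', 43.6, -76, 0.68)]
t 15.85 tcp [ 530.6 -173.4  128.4] to btn in tool [-2.2 -1.9  1. ] F [-1.08 -0.08  3.26] w 0.1
[[-0.934, -0.001, 0.357], [-0.357, -0.011, -0.934], [0.005, -1.0, 0.01]]
```

```bash
python3 -m inch '[{"travel":[0,1.2,0],"dr":[0,0,0],"hand":1},{"travel":[0,1.2,0],"dr":[0,0,0],"hand":1},{"travel":[0,1.2,0],"dr":[0,0,0],"hand":1},{"travel":[0,1.2,0],"dr":[0,0,0],"hand":1},{"travel":[0,1.2,0],"dr":[0,0,0],"hand":1},{"travel":[0,1,0],"dr":[0,0,0],"hand":1},{"travel":[0,0.5,0],"dr":[0,0,0],"hand":1},{"travel":[0,0,0],"dr":[0,0,0],"hand":1}]' |tail -2
python3 -c "from h import *;look();off()"
```

```text
wrist_force: [-1.6, 0.4, 3.3]
width: -0.2
16.62
('scene', 'knob', (154, [322.2, 275.4]))
('red', [(80, [210, 237, 9, 12], [213.9, 242.6])])
('top', 'knob', (193, [304.0, 177.6]))
('red', [(71, [421, 177, 10, 9], [425.7, 181.0])])
('knob xyz', 50, 146, 26, 'ang', 1.088, 'r', 56.9, [0.42, 0.42])
[('red ang', 0.364, 'r', 44.1, -76, 0.82)]
t 16.62 tcp [ 529.6 -173.5  119.7] to btn in tool [ -3.1 -10.6   1.3] F [-1.96  0.29  3.32] w -0.1
[[-0.934, -0.003, 0.357], [-0.357, -0.011, -0.934], [0.007, -1.0, 0.009]]
```

```bash
python3 -m inch '[{"travel":[0,0,0],"dr":[0,0,0],"hand":1},{"travel":[0,0.1,0],"dr":[0,0,0],"hand":1},{"travel":[0,0,0],"dr":[0,0,0],"hand":1},{"travel":[0,0,0],"dr":[0,0,0],"hand":1},{"travel":[0,0,0],"dr":[0,0,0],"hand":1},{"travel":[0,0,0],"dr":[0,0,0],"hand":1},{"travel":[0,0,0],"dr":[0,0,0],"hand":1},{"travel":[0,0,0],"dr":[0,0,0],"hand":1}]' |tail -2
python3 -c "from h import *;look()"
```

```text
wrist_force: [-2.0, -0.1, 3.6]
width: -0.1
17.38
('scene', 'knob', (166, [323.2, 270.7]))
('red', [(78, [211, 235, 9, 12], [215.2, 239.8])])
('top', 'knob', (209, [303.1, 179.8]))
('red', [(77, [422, 179, 10, 10], [426.3, 183.7])])
('knob xyz', 46, 148, 34, 'ang', 0.934, 'r', 56.7, [1.15, 1.15])
[('red ang', 0.227, 'r', 45.2, -75, 0.46)]
```

```bash
python3 -m inch '[{"travel":[0,-8,0],"dr":[0,0,0],"hand":1},{"travel":[0,-8,0],"dr":[0,0,0],"hand":1},{"travel":[0,-10,0],"dr":[0,0,0],"hand":1},{"travel":[0,-10,0],"dr":[0,0,0],"hand":1},{"travel":[0,0,0],"dr":[0,0,0],"hand":1},{"travel":[0,0,0],"dr":[0,0,0],"hand":1},{"travel":[0,0,0],"dr":[0,0,0],"hand":1},{"travel":[0,0,0],"dr":[0,0,0],"hand":1}]' |tail -2
python3 -c "from h import *;look();off()"
python3 -m inch '[{"travel":[0,0,0],"dr":[0,0,0],"hand":1},{"travel":[0,0,0],"dr":[0,0,0],"hand":1},{"travel":[0,0,0],"dr":[0,0,0],"hand":1},{"travel":[0,0,0],"dr":[0,0,0],"hand":1},{"travel":[0,0,0],"dr":[0,0,0],"hand":1},{"travel":[0,0,0],"dr":[0,0,0],"hand":1},{"travel":[0,0,0],"dr":[0,0,0],"hand":1},{"travel":[0,0,0],"dr":[0,0,0],"hand":1}]' |tail -2
python3 -m inch '[{"travel":[0,0,0],"dr":[0,0,0],"hand":1},{"travel":[0,0,0],"dr":[0,0,0],"hand":1},{"travel":[0,0,0],"dr":[0,0,0],"hand":1},{"travel":[0,0,0],"dr":[0,0,0],"hand":1},{"travel":[0,0,0],"dr":[0,0,0],"hand":1},{"travel":[0,0,0],"dr":[0,0,0],"hand":1},{"travel":[0,0,0],"dr":[0,0,0],"hand":1},{"travel":[0,0,0],"dr":[0,0,0],"hand":1}]' |tail -2
python3 -c "from h import *;look();off()"
python3 -m inch '[{"travel":[0,0,0],"dr":[0,0,0],"hand":1},{"travel":[0,0,0],"dr":[0,0,0],"hand":1},{"travel":[0,0,0],"dr":[0,0,0],"hand":1},{"travel":[0,0,0],"dr":[0,0,0],"hand":1},{"travel":[0,0,0],"dr":[0,0,0],"hand":1},{"travel":[0,0,0],"dr":[0,0,0],"hand":1},{"travel":[0,0,0],"dr":[0,0,0],"hand":1},{"travel":[0,0,0],"dr":[0,0,0],"hand":1}]' |tail -2
python3 -c "from h import *
P=look();off()
for n in ['rivet_jar','thread_spool','screwdriver']: print(n,[np.round(d['centre'],1) for d in ctrl.recognise(n,P['scene'])[:1]])
i=cv2.resize(P['scene']['image'][190:290,180:280],(600,600),interpolation=cv2.INTER_CUBIC)
cv2.imwrite('pics/s4.png',i[:,:,::-1])"
```

```text
wrist_force: [0.8, -0.2, 0.0]
width: -0.1
18.15
('scene', 'knob', (214, [323.6, 264.8]))
('red', [(67, [212, 232, 9, 12], [216.6, 236.8])])
('top', 'knob', (257, [304.0, 182.6]))
('red', [(85, [422, 182, 10, 11], [426.7, 187.1])])
('knob xyz', 39, 147, 42, 'ang', 0.746, 'r', 57.4, [0.94, 0.94])
[('red ang', 0.077, 'r', 46.7, -75, 0.44)]
t 18.15 tcp [ 532.2 -173.4  160.1] to btn in tool [-0.8 29.8  0.1] F [ 0.76  0.31 -0.04] w 0.1
[[-0.934, 0.002, 0.357], [-0.357, -0.012, -0.934], [0.002, -1.0, 0.012]]
wrist_force: [-0.0, 0.2, -0.1]
width: -0.1
wrist_force: [0.7, -0.7, 0.6]
width: 0.1
19.58
('scene', 'knob', (200, [322.2, 261.2]))
('red', [(60, [214, 231, 9, 10], [218.2, 234.6])])
('top', 'knob', (221, [305.4, 185.4]))
('red', [(89, [423, 184, 10, 12], [427.1, 189.9])])
('knob xyz', 33, 144, 46, 'ang', 0.63, 'r', 56.3, [1.89, 1.89])
[('red ang', -0.04, 'r', 48.1, -74, 0.09)]
t 19.58 tcp [ 531.1 -173.   158.3] to btn in tool [-1.7 28.   0.9] F [0.44 0.15 0.08] w -0.1
[[-0.934, -0.001, 0.357], [-0.357, -0.01, -0.934], [0.005, -1.0, 0.009]]
wrist_force: [-0.4, -0.5, 0.1]
width: -0.1
20.35
('scene', 'knob', (198, [322.2, 261.3]))
('red', [(60, [214, 231, 9, 10], [218.2, 234.6])])
('top', 'knob', (220, [305.5, 185.4]))
('red', [(89, [423, 184, 10, 12], [427.1, 189.9])])
('knob xyz', 33, 144, 45, 'ang', 0.631, 'r', 56.2, [1.87, 1.87])
[('red ang', -0.04, 'r', 48.1, -74, 0.09)]
t 20.35 tcp [ 531.1 -173.   158.3] to btn in tool [-1.7 28.   0.9] F [0.16 1.6  0.38] w 0.2
[[-0.934, -0.001, 0.357], [-0.357, -0.01, -0.934], [0.005, -1.0, 0.009]]
rivet_jar [array([607.2, 166.6,  45.2])]
thread_spool [array([ 694.6, -302.7,   33.8])]
screwdriver [array([ 474.9, -152.2,   18.3])]
```

View pics/s4.png

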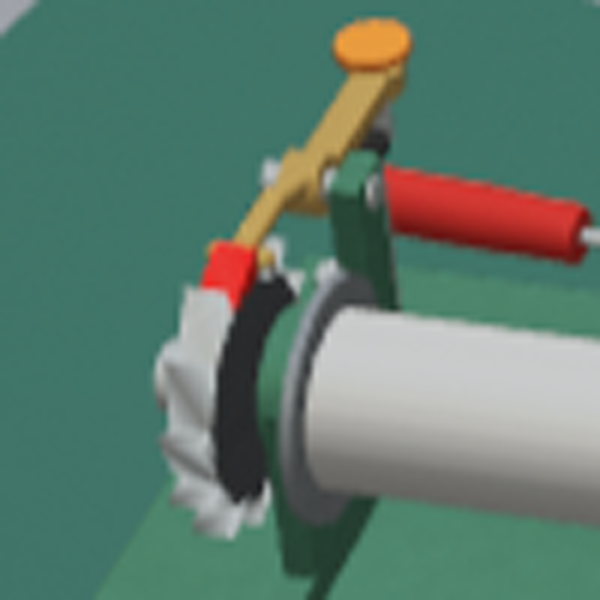

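The red tooth (crop pixel 228,270) now sits against the pawl nose, where the grey tooth was held before. The drum is still and the gripper is clear.

```bash
python3 -c "
from cell import ctrl
print(ctrl.finish_job())"
```

```text
the job is handed in; nothing more can be done
None
```

The drum is now held on the red tooth, and I handed the job in at about 20 s of the 64 s allowed. The hand-in reports no verdict.

**What I did:** I located the button by triangulating it in the scene and top cameras. I felt for its top with shut fingers, making contact at about z 132 mm, and pressed about 12 mm. The drum started three teeth before the red one. I let it run two teeth and drop onto the tooth before the red one, which gave me a known angle. I then pressed again, released at a reading of about 0.3, and lifted clear.

**Last checks:**
- **Drum angle:** the red tooth sits against the pawl nose. It did not move between two looks 0.8 s apart.
- **Total turn:** the crank knob turned about 1.54 rad and the red tooth about 1.44 rad, against 1.57 rad for three teeth. Both fall short, but both are within the error of measuring blob centres in the pictures. The last picture also shows the red tooth where the previous tooth had been held.
- **Press force:** the highest wrist force I read while pressing was about 4.4 N. I only read it at the end of each move and in pauses, so a brief higher peak could have been missed.
- **Clearance:** the fingers are 28 mm above where I had measured the button top, and the wrist force showed only noise.
- **Bystanders:** the jar, spool and screwdriver came out within 5 mm of where they were first seen, about the accuracy of the recogniser.

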